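Hang the rinsed parts basket up to drip

ROBOT

A 6-joint arm with a two-finger parallel gripper is mounted at the origin on a cart in front of the work surface, level with it; the furniture and walls round the work are solid. World frame = base frame: x ahead of the robot, y to its left, z up, the work surface at z = 0. Lengths are in m, angles in rad, forces in N, time in s.
With the tool pointing down it reaches from about 0.35 to 0.975 m from the base axis. Payload 4.9 kg.
Tool frame: the origin (TCP) lies on the front face of the gripper's body, between the roots of the fingers; the fingertips stand ctrl.tip_extent ahead of it and the grasp point (between the pads) lies 54 mm ahead of it (ctrl.tip_extent is the distance from the TCP to the fingertips, in m); z points along the fingers, y is the line along which they close (so a half turn about z gives the same grasp; the last joint's range is limited). The gripper opens to 85 mm and grips with 20 to 120 N. Pads are 22 mm wide; open, the fingers measure 114 mm over their backs; the gripper's body (76 mm by 85 mm) begins 54 mm behind the grasp point. The pads swing forward as they close: fully open they stand 13 mm farther back than shut.
Start: joints at [-1.358, 0.053, 1.613, -0, 1.476, -0.119], TCP at [0.204, -0.591, 0.304] pointing down, gripper open.
Joint ranges: [-3.01, 3.01], [-1.01, 2.22], [0.06, 2.58], [-1.02, 4.17], [0.09, 2.62], [-3.14, 3.14]. Speed limits (rad/s): [2.57, 2.57, 3.14, 3.14, 3.14, 3.14].

INTERFACE

Orientations are given as a rotation vector (axis times angle).
In Python, from station import ctrl gives the robot as it stands.
- The arm moves only by the tool apply_moves, never from a script. Its argument "rows" is one flat list of numbers, 6 for each row, row after row: the shift along the tool's x, y, z normalised to -1 to 1, where 1 is 0.6 m, then the turn, a rotation vector about the tool's x, y, z normalised to -1 to 1, where 1 is 90 degrees. A call has 1 to 20 rows; each row is the pose to reach, as a shift and turn from the pose commanded when the call began, along the tool's axes at that moment; what a row does not reach only later rows make up. A row lasts 1/10 s, in which the tool goes at most 50 mm and 8.59 degrees, less where a joint would pass 70% of its speed; a pose out of reach is approached as far as the arm can. A call with a number of a shift or a turn outside -1 to 1 is refused whole. A call with a gripper value outside its range is refused whole. "grip" is the opening, from 0 (shut) to 1 (fully open), set as the call begins (left out, the last holds). The fingers move at their own pace and stop on an object; "grip_force" is the grip in N (left out, the last holds). Time passes only in rows, so rows that repeat a pose let the fingers close. It gives the time, the measured TCP pose, the force, the opening and the grip force at its end, in the units of the state.
- ctrl.get_obs(): the state, without advancing time (a new reading comes with each control period).
- ctrl.get_image(name): name is "side" or "top" or "wrist"; returns (picture, depth): 420x560x3 uint8, blue, green, red; 420x560 float32, m along the optical axis (not along the pixel's ray), 0 where there is no reading.
- ctrl.camera_model(name): a dict with "mtx" (3x3 intrinsics, pixels), "k1" (the pictures are not rectified: a ray, as slopes to the right and down, at radius r is drawn at 1 + k1 r^2 times it, then the intrinsics apply), "R" (3x3) and "t" (3): a world point X has camera coordinates R X + t; the wrist camera has in their place "tool_from_camera" (4x4, takes a point from camera to tool coordinates, whose origin is the TCP and whose axes are the flange's). Camera axes: x right, y down, z forward; pixel columns grow to the right and rows downward; lengths in m; the calibration is good to about 2 mm. A picture is of the moment at which its call begins: read the wrist's pose just before it. camera_model takes no time and is no camera call.
- ctrl.finish_job(): hands the job in; it is judged then, once.
The state is a dict: "t": time; "q": joint angles; "dq": joint speeds; "effort": joint torques, N m; "tool_pos": TCP position; "tool_rot": TCP orientation; "contact_force": force on the tool from outside, world axes, zero at the start; "wrist_torque": the same for the moment, N m; "opening": finger opening in m; "grip_force": force on a finger pad.
Only numpy, scipy, OpenCV 4.12 (cv2) and the standard library are available. Lean on these libraries where they do the work, as an engineer would, in place of code of your own. Each camera call takes 0.05 s, during which the arm holds its last target. There are 200 camera calls.

TASK

The rinsed articulator plates and screws lie loose in the open wire basket. Swing the basket's folded-down handle upright, carry the basket level by it without losing any of the parts, and hang it by the handle in the hook under the board of the drip rack, so that it hangs there freely and about level. Leave everything else as it stands.

Things in the scene. Friction and masses are not known exactly. Their poses are not given: they have to be found in the camera images.
- basket: Open steel wire-mesh rinse basket, 110 mm long (its x), 76 mm wide (its y), rim 57 mm high, floor 5 mm thick; about 0.37 kg with handle and contents. Origin: centre of the underside, z up. Its swing bail hinges on a line parallel to its x, 62 mm above the underside, over the middle of its width. Five loose parts lie in it.
- bail (a joint): Angle of the basket's bail handle (wire), rad: 0 = upright over the basket, positive = swung down to the basket's +y side, 1.5 = flat (limit either way). Light pivot friction (0.009 N m): left upright to within 0.3 rad it stays up, further over it falls flat; lifted by it, the basket hangs level to about 7 degrees. Arms at x = +-60 mm carry the straight top with its grip sleeve.
- bail_mid (a point): Middle of the bail's straight top, on the axis of its grip sleeve: a steel tube 9 mm in diameter, 86 mm long (43 mm to either side of this point) that turns easily on the wire, so the bail can swing while the sleeve is held. Its axis is parallel to the hinge line (basket x), 96 mm from it. With the bail down this point lies beside the basket.
- rack: Drip rack at the left, fixed: steel drip tray 130 x 84 x 12 mm, two grey rear posts, white top board with underside at z = 445 mm, thickness 16 mm, reaching x = -80 to +70, y = -56 to +56 mm; two jars stand on its rear half. Open at the front (-x, towards the robot) and sides. Origin: centre of the footprint on the worktop, y to the left.
- hook_seat (a point): Centre line of the grip sleeve when hung: in the hook's crook, 275 mm high, 55 mm behind the board's front edge, axes as the rack. Hook: 7 mm rod bent in the y-z plane, stem from the board 12 mm to +y (left), crook inner radius 8.5 mm, upturned tip at -y (right) reaching 20 mm above and 19 mm right of here. A bail along x enters from the right, over the tip.
- plate_1: Loose aluminium articulator mounting plate in the basket: disc 31 mm diameter, 9 mm high with its hub. Origin: centre of its underside.
- plate_2: Loose aluminium articulator mounting plate in the basket: disc 31 mm diameter, 9 mm high with its hub. Origin: centre of its underside.
- plate_3: Loose aluminium articulator mounting plate in the basket: disc 31 mm diameter, 9 mm high with its hub. Origin: centre of its underside.
- screw_1: Loose brass knurled mounting screw in the basket: head 18 mm diameter, 23 mm long overall. Origin: centre of the head's end face.
- screw_2: Loose brass knurled mounting screw in the basket: head 18 mm diameter, 23 mm long overall. Origin: centre of the head's end face.
- cast_a: Bystander: yellowish horseshoe plaster cast, 59 x 72 x 27 mm, at the front right before the plaster trimmer (the tall machine at the right, 405 mm high, fixed). Origin: centre of its underside.
- cast_c: Bystander: off-white horseshoe plaster cast, 60 x 73 x 28 mm, at the front edge, left of the basket. Origin: centre of its underside.
- articulator: Bystander: small brass-coloured hinged articulator, 78 x 60 x 57 mm, between the trimmer and the plaster vibrator (the square machine with a round top plate, 104 mm high, fixed). Origin: centre of its underside.
- pliers: Bystander: blue-handled pliers lying flat, 165 x 47 x 12 mm, near the front edge by the trimmer table. Origin: centre of its underside.
- jar_wax: Bystander: lidded jar, 44 mm diameter, 50 mm high, at the front left corner. Origin: centre of its underside.

How it is judged:
By the outcome, as a careful person would: the job done as asked, in the order asked, and still so for the second after the job is handed in, with the robot touching nothing.
It also fails if it takes over 72 s, if anything falls off the work surface, if the arm or the gripper's body presses on something with over 40 N, if the wrist force passes 120 N, or if a joint passes its speed limit or range.

## Working session

There is one attempt and no reset: what is moved stays moved. The work goes in short steps, Python scripts to look and compute and a tool call to move; the robot and the scene stay as the last step left them, time stands still between calls to the robot, and variables do not carry over. Pictures are saved under pics/ and viewed, at most 13 in all, crops included, and the job is handed in when it is done.

Besides the shell and the picture viewer there is one more tool, called after ">>>" by a JSON object that holds its "op" and its "data", one argument or row to a line. apply_moves: Moves the arm, as the interface text tells. Its arguments: {"type":"object","properties":{"rows":{"type":"array","items":{"type":"number"}},"grip":{"type":"number"},"grip_force":{"type":"number"}},"required":["rows"]}

```bash
mkdir -p pics; ls
cat > h.py <<'E'
import numpy as np, cv2
from scipy.spatial.transform import Rotation as R
from station import ctrl
def pose():
    o=ctrl.get_obs(); return np.array(o['tool_pos']),R.from_rotvec(o['tool_rot']),o
def snap(n,f):
    p,r,_=pose(); im,d=ctrl.get_image(n); cv2.imwrite(f'pics/{f}.png',im); np.savez(f'pics/{f}.npz',d=d,p=p,r=r.as_matrix(),n=n)
def cloud(f):
    z=np.load(f'pics/{f}.npz'); n=str(z['n']); m=ctrl.camera_model(n); K=np.array(m['mtx']); d=z['d']
    v,u=np.mgrid[0:420,0:560]
    a=cv2.undistortPoints(np.stack([u,v],-1).reshape(-1,1,2).astype(float),K,np.array([m['k1'],0,0,0,0.])).reshape(420,560,2)
    P=np.dstack([a*d[...,None],d]).astype(float)
    if n=='wrist':
        T=np.array(m['tool_from_camera']); return (P@T[:3,:3].T+T[:3,3])@z['r'].T+z['p'],d
    return (P-np.array(m['t']))@np.array(m['R']),d
def rel(pos,rot=None):
    # target TCP pose -> row in normalised units from current *commanded* ~ measured
    p,r,_=pose(); s=r.inv().apply(np.array(pos)-p)/0.6
    t=(r.inv()*rot).as_rotvec()/(np.pi/2) if rot is not None else np.zeros(3)
    return np.round(np.r_[s,t],4)
E
python3 - <<'E'
from h import *
snap('top','t0');snap('side','s0')
print(pose()); print(ctrl.tip_extent)
E
```

```text
pics
(array([ 0.20347202, -0.59048148,  0.30275834]), Rotation.from_matrix(array([[ 9.45473819e-01,  3.25697825e-01, -4.29313603e-04],
                            [ 3.25698045e-01, -9.45471991e-01,  1.87006588e-03],
                            [ 2.03172401e-04, -1.90792493e-03, -9.99998159e-01]])), {'t': 0.1, 'q': array([-1.35802979e+00,  5.33040612e-02,  1.61418899e+00, -2.48521291e-05,
        1.47601815e+00, -1.18981227e-01]), 'dq': array([ 0.00037789, -0.00178867, -0.00383474,  0.00011647, -0.00068436,
       -0.00133689]), 'effort': array([ 1.86718440e-03, -3.94900990e+01, -3.71362710e+01,  6.78315200e-05,
        3.99298675e-03, -4.86267240e-06]), 'tool_pos': array([ 0.20347202, -0.59048148,  0.30275834]), 'tool_rot': array([-3.09658292e+00, -5.18409245e-01,  1.79973032e-04]), 'contact_force': array([-0.30054288,  0.09832145, -0.55666677]), 'wrist_torque': array([ 0.018852  , -0.00958268,  0.00277469]), 'grip_force': 0.0, 'opening': 0.08519135441460661})
0.0726
```

View pics/t0.png

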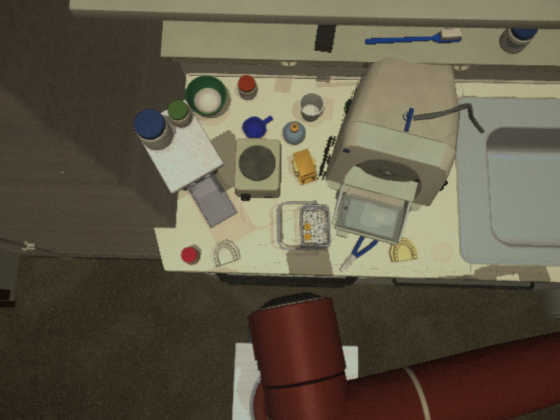

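View pics/s0.png

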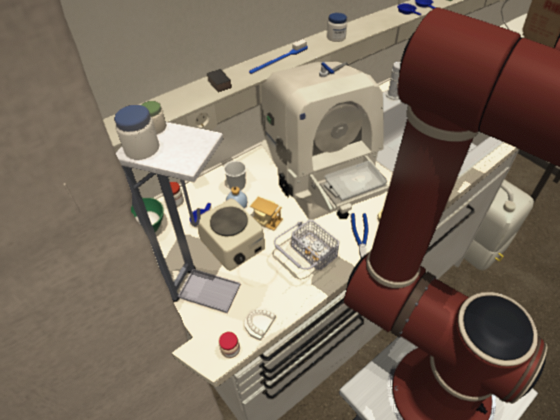

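The top view shows the basket at about (315,226), its bail folded left with the top bar near (280,226). The rack board is at (180,155), rotated. Next I'll measure these.

Run:
```python
from h import *
im=cv2.imread('pics/t0.png'); c=cv2.resize(im[190:265,265:345],None,fx=7,fy=7,interpolation=cv2.INTER_CUBIC); cv2.imwrite('pics/c1.png',c)
P,d=cloud('t0')
for u,v in [(280,205),(279,226),(280,246),(300,203),(303,226),(329,226),(315,206),(315,247),(143,150),(190,190),(220,170),(182,165),(215,205),(260,160)]:
    print(u,v,P[v,u].round(3))
# board: z near .461
m=(abs(P[...,2]-.461)<.006)&(P[...,1]>.1)
q=P[m][:,:2]; print(m.sum(),P[m][:,2].mean(),cv2.minAreaRect(q.astype(np.float32)*1000))
m=(P[...,2]>.008)&(P[...,2]<.018)&(P[...,1]>.1); v,u=np.nonzero(m)
k=(u>185)&(u<240)&(v>165)&(v<235);q=P[v[k],u[k]];print(k.sum(),cv2.minAreaRect(q[:,:2].astype(np.float32)*1000))
k=(np.mgrid[0:420,0:560][1]>298)&(np.mgrid[0:420,0:560][1]<334)&(np.mgrid[0:420,0:560][0]>195)&(np.mgrid[0:420,0:560][0]<255)&(P[...,2]>.045)&(P[...,2]<.075)
q=P[k];print(k.sum(),q[:,2].mean(),cv2.minAreaRect(q[:,:2].astype(np.float32)*1000),cv2.boxPoints(cv2.minAreaRect(q[:,:2].astype(np.float32)*1000)))
```

```text
280 205 [0.499 0.051 0.071]
279 226 [0.444 0.052 0.069]
280 246 [0.392 0.048 0.067]
300 203 [ 0.52  -0.003  0.001]
303 226 [ 0.456 -0.012  0.006]
329 226 [ 0.449 -0.078  0.055]
315 206 [ 0.504 -0.041  0.045]
315 247 [ 0.392 -0.042  0.063]
143 150 [0.553 0.341 0.342]
190 190 [0.548 0.301 0.004]
220 170 [0.607 0.221 0.005]
182 165 [0.49  0.233 0.459]
215 205 [0.508 0.23  0.004]
260 160 [0.609 0.106 0.106]
3549 0.4614314880672152 ((535.3155517578125, 314.68267822265625), (310.3702392578125, 396.980712890625), 57.59246063232422)
255 ((522.0167236328125, 246.65196228027344), (152.85145568847656, 132.35464477539062), 14.57762336730957)
334 0.05950213091622518 ((450.1280822753906, -40.69220733642578), (128.095947265625, 83.55299377441406), 1.3364745378494263) [[ 3.8512314e+02 -4.2091429e-01]
 [ 3.8707193e+02 -8.3951180e+01]
 [ 5.1513306e+02 -8.0963501e+01]
 [ 5.1318420e+02  2.5667648e+00]]
```

View pics/c1.png

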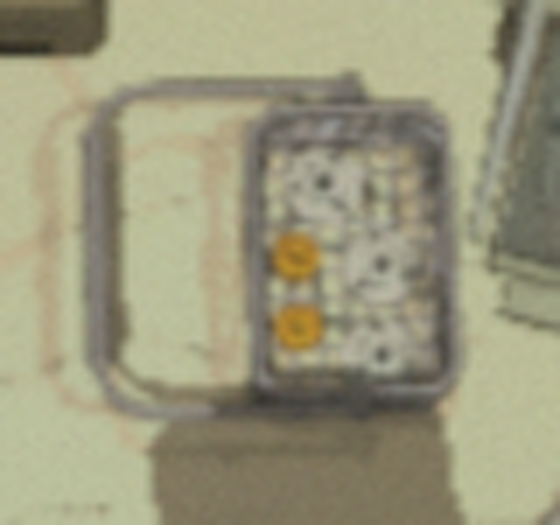

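Run:
```python
from h import *
P,d=cloud('t0')
V,U=np.mgrid[0:420,0:560]
m=((abs(P[...,2]-.461)<.008)&(U>125)&(U<235)&(V>95)&(V<205)).astype(np.uint8)
n,l,s,c=cv2.connectedComponentsWithStats(m); i=1+s[1:,4].argmax(); q=P[l==i]
print(s[i],q.mean(0)); r=cv2.minAreaRect(q[:,:2].astype(np.float32)*1000);print(r,cv2.boxPoints(r))
# front (toward right/bottom) edges by hull
h=cv2.convexHull(q[:,:2].astype(np.float32)*1000); print(cv2.approxPolyDP(h,6,True)[:,0])
g=((P[...,2]>.002)&(P[...,2]<.02)&(U>180)&(U<242)&(V>165)&(V<232))
im=cv2.imread('pics/t0.png'); g&=(im.max(2)<125)
n,l,s,c=cv2.connectedComponentsWithStats(g.astype(np.uint8)); i=1+s[1:,4].argmax(); q=P[l==i];r=cv2.minAreaRect(q[:,:2].astype(np.float32)*1000);print(s[i],q.mean(0),r,cv2.boxPoints(r))
# side: tray/board
P,d=cloud('s0')
m=((abs(P[...,2]-.461)<.008)&(P[...,1]>.1)&(U<230)).astype(np.uint8)
n,l,s,c=cv2.connectedComponentsWithStats(m); i=1+s[1:,4].argmax(); q=P[l==i];r=cv2.minAreaRect(q[:,:2].astype(np.float32)*1000);print(s[i],r,cv2.boxPoints(r))
q=P[l==i]; h=cv2.convexHull(q[:,:2].astype(np.float32)*1000); print(cv2.approxPolyDP(h,6,True)[:,0])
```

```text
[ 141  100   83   94 3232] [0.50938774 0.22849219 0.46143554]
((527.6444091796875, 242.49087524414062), (150.5619354248047, 113.32605743408203), 32.46585464477539) [[433.71246 249.88754]
 [494.54556 154.27304]
 [621.57635 235.09421]
 [560.7433  330.7087 ]]
[[618.6901  235.79065]
 [591.4446  281.8892 ]
 [534.12665 313.01105]
 [436.7562  249.12721]
 [494.96957 156.66852]]
[182 168  55  60 768] [0.52388684 0.23616664 0.00643486] ((525.5636596679688, 235.71286010742188), (134.53909301757812, 121.5355453491211), 32.065673828125) [[436.29572 251.4971 ]
 [500.8178  148.50302]
 [614.8316  219.92862]
 [550.3095  322.9227 ]]
[ 116  122  107   57 3134] ((527.6343994140625, 243.72506713867188), (149.61656188964844, 114.83283233642578), 32.16423416137695) [[433.74176 252.5055 ]
 [494.87277 155.29657]
 [621.52704 234.94464]
 [560.396   332.15356]]
[[585.9612  216.61926]
 [572.85645 312.3393 ]
 [563.17114 321.7364 ]
 [547.6243  323.6713 ]
 [436.05057 252.06303]
 [495.95062 157.96307]]
```

```bash
cat >> h.py <<'E'
def ori(yaw,tilt):
    y,t=np.radians([yaw,tilt]); c,s=np.cos(y),np.sin(y)
    z=np.array([c*np.sin(t),s*np.sin(t),-np.cos(t)]); yy=np.array([s,-c,0]); return R.from_matrix(np.c_[np.cross(yy,z),yy,z])
E
python3 - <<'E'
from h import *
print(rel([.34,-.26,.33],ori(0,0)).tolist(),rel([.37,.05,.31],ori(0,40)).tolist())
P,d=cloud('t0'); V,U=np.mgrid[0:420,0:560]
m=(P[...,1]<-.1)&(P[...,1]>-.42)&(P[...,2]>.2)&(V<235);print(P[m][:,0].min())
E
```

```text
[0.3945, -0.4467, -0.0445, -0.0012, 0.0001, 0.2112] [0.6101, -0.9189, -0.0102, -0.0749, 0.4404, 0.2021]
0.4820941372167366
```

>>> {"op": "apply_moves", "data": {
  "rows": [0.39, -0.45, -0.045, 0, 0, 0.21, 0.39, -0.45, -0.045, 0, 0, 0.21, 0.39, -0.45, -0.045, 0, 0, 0.21, 0.39, -0.45, -0.045, 0, 0, 0.21, 0.39, -0.45, -0.045, 0, 0, 0.21, 0.39, -0.45, -0.045, 0, 0, 0.21, 0.39, -0.45, -0.045, 0, 0, 0.21, 0.61, -0.92, -0.01, -0.075, 0.44, 0.2, 0.61, -0.92, -0.01, -0.075, 0.44, 0.2, 0.61, -0.92, -0.01, -0.075, 0.44, 0.2, 0.61, -0.92, -0.01, -0.075, 0.44, 0.2, 0.61, -0.92, -0.01, -0.075, 0.44, 0.2, 0.61, -0.92, -0.01, -0.075, 0.44, 0.2, 0.61, -0.92, -0.01, -0.075, 0.44, 0.2, 0.61, -0.92, -0.01, -0.075, 0.44, 0.2, 0.61, -0.92, -0.01, -0.075, 0.44, 0.2],
  "grip": 0.5
}}

```text
t: 1.7
tool_pos: [0.3916, 0.0562, 0.31]
tool_rot: [2.955, 0.01, 1.054]
contact_force: [1.0, -0.3, 0.5]
opening: 0.0427
grip_force: 0.0
```

Run:
```python
from h import *
p,r,o=pose(); print(p,o['q'],o['dq'])
from scipy.optimize import least_squares
A=[([-1.35803,.0533,1.61419,0,1.47602],[.20347,-.59048,.30276]),(o['q'],p)]
for q,p in A:
    a=q[1];b=a+q[2];c=b+q[4];print(np.hypot(p[0],p[1]),p[2],a,b,c,np.arctan2(p[1],p[0])-q[0])
snap('wrist','w1')
```

```text
[0.39159924 0.0562206  0.31003047] [-0.06812265 -1.01013337  2.41637803  0.04759081  1.05172901  1.48684433] [-0.07610365  0.00144333 -0.00763034  0.00016267 -0.00347534  0.00057227]
0.6245531773195938 0.30276 0.0533 1.66749 3.14351 0.11907548415611813
0.3956143618992019 0.3100304688641608 -1.0101333725295691 1.4062446599784377 2.457973673044279 0.2107149722194597
```

View pics/w1.png

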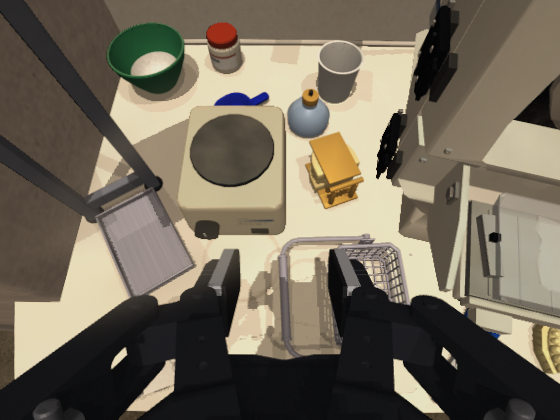

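The picture shows the bail bar at (287,300) with the basket right of it, and the tray and posts on the left. Next I'll fit rough kinematics to judge reach for the tilted grasp.

```bash
cat > kin.py <<'E'
import numpy as np
from scipy.optimize import least_squares,minimize
from scipy.spatial.transform import Rotation as R
Q=[[-1.35803,.0533,1.61419,0,1.47602,-.11898],[-0.06812265,-1.01013337,2.41637803,0.04759081,1.05172901,1.48684433]]
X=[[.20347,-.59048,.30276],[0.39159924,0.0562206,0.31003047]]
def fk(q,w):
    H,L1,L2,L3,off=w
    Rz=lambda a:R.from_euler('z',a);Ry=lambda a:R.from_euler('y',a)
    r=Rz(q[0]); p=r.apply([0,off,H]); r=r*Ry(q[1]); p=p+r.apply([0,0,L1]); r=r*Ry(q[2]); p=p+r.apply([0,0,L2])
    r=r*Rz(q[3])*Ry(q[4]); p=p+r.apply([0,0,L3]); return p,r*Rz(q[5])
W=least_squares(lambda w:np.concatenate([fk(q,w)[0]-x for q,x in zip(Q,X)]),[.3,.4,.4,.2,.07]).x
E
python3 - <<'E'
from kin import *
print(W,[fk(q,W)[0]-x for q,x in zip(Q,X)])
from h import ori,pose
print(fk(Q[1],W)[1].as_matrix().round(3)); print(pose()[1].as_matrix().round(3))
E
```

```text
[0.19104737 0.45345115 0.59947388 0.28380327 0.07260837] [array([-0.00151623, -0.0004875 , -0.00058322]), array([-0.00020304,  0.00160252,  0.00058322])]
[[-0.005  0.774  0.633]
 [ 1.     0.008 -0.002]
 [-0.006  0.633 -0.774]]
[[ 0.774  0.001  0.633]
 [ 0.005 -1.    -0.004]
 [ 0.633  0.006 -0.774]]
```

```bash
cat >> kin.py <<'E'
B=np.array([[-3.01,3.01],[-1.01,2.22],[.06,2.58],[-1.02,4.17],[.09,2.62],[-3.14,3.14]]).T
B=B+np.array([[.01],[-.01]])
M=R.from_matrix([[0,1,0],[1,0,0],[0,0,-1]]) # unused
C=R.from_euler('z',-np.pi/2)
def ik(p,r,q0=[0.1,-.9,2.3,.05,1.1,1.5]):
    def f(q):
        a,b=fk(q,W); return np.r_[(a-p)*10,(r.inv()*(b*D)).as_rotvec()]
    s=least_squares(f,np.clip(q0,B[0]+.001,B[1]-.001),bounds=B); return s.x,np.abs(s.fun).max()
_,b=fk(Q[1],W)
D=b.inv()*R.from_rotvec([2.955,0.01,1.054])
D=R.from_euler('z',np.round(D.as_euler('zyx')[0]/(np.pi/2))*np.pi/2)
E
python3 - <<'E'
from kin import *
from h import ori
for off in (-.03,0.0,.03):
  for til in (0,15,25,35,45):
    out=[]
    for a in (1.5,1.2,.8,.4,0):
        S=np.array([.446+off,-.043+.096*np.sin(a),.062+.096*np.cos(a)])
        r=ori(0,til); out.append(ik(S-r.apply([0,0,.054]),r)[1])
    print(off,til,np.round(out,3))
for til in (25,35,45,55):
    r=ori(32.3,til); d=np.array([.845,.534,0]); out=[]
    for x,y,z in ((0,0,0),(0,-.05,.04),(0,-.12,.04),(0,-.05,-.05)):
        S=np.array([.5107,.2324,.275])+d*(x-.03)+np.array([-.534,.845,0])*y+[0,0,z]
        q,e=ik(S-r.apply([0,0,.054]),r); out.append(e)
    print(til,np.round(out,3),q.round(2))
E
```

```text
-0.03 0 [0. 0. 0. 0. 0.]
-0.03 15 [0. 0. 0. 0. 0.]
-0.03 25 [0.008 0.    0.    0.    0.   ]
-0.03 35 [0.186 0.14  0.083 0.038 0.012]
-0.03 45 [0.359 0.317 0.265 0.222 0.191]
0.0 0 [0. 0. 0. 0. 0.]
0.0 15 [0. 0. 0. 0. 0.]
0.0 25 [0. 0. 0. 0. 0.]
0.0 35 [0.11  0.066 0.013 0.    0.   ]
0.0 45 [0.285 0.245 0.196 0.155 0.127]
0.03 0 [0. 0. 0. 0. 0.]
0.03 15 [0. 0. 0. 0. 0.]
0.03 25 [0. 0. 0. 0. 0.]
0.03 35 [0.031 0.    0.    0.    0.   ]
0.03 45 [0.208 0.17  0.123 0.085 0.06 ]
25 [0. 0. 0. 0.] [ 0.06 -0.45  2.14  0.23  1.08  1.  ]
35 [0. 0. 0. 0.] [-0.01 -0.58  2.26  0.39  0.96  0.86]
45 [0. 0. 0. 0.] [-0.08 -0.69  2.39  0.6   0.86  0.66]
55 [0. 0. 0. 0.] [-0.17 -0.79  2.51  0.86  0.81  0.42]
```

```bash
cat > plan.py <<'E'
from kin import *
from h import *
def ori2(yaw,tilt,phi):  # roll phi about sleeve axis: tool comes from sleeve's right (-y)
    a=np.radians(yaw); ax=np.array([np.cos(a),np.sin(a),0])
    return R.from_rotvec(ax*np.radians(phi))*ori(yaw,tilt)
def segs(q):
    H,L1,L2,L3,off=W; r=R.from_euler('z',q[0]);p=r.apply([0,off,H]);r=r*R.from_euler('y',q[1]);e=p+r.apply([0,0,L1]);r=r*R.from_euler('y',q[2]);w=e+r.apply([0,0,L2])
    t,_=fk(q,W); return e,w,t
def sd(P,a,b):
    s=np.clip(((P-a)@(b-a))/((b-a)@(b-a)),0,1); return np.linalg.norm(P-a-s[:,None]*(b-a),axis=1)
E
python3 - <<'E'
from plan import *
V,U=np.mgrid[0:420,0:560]
P,d=cloud('w1'); k=(V>250)&(V<340)&(U>275)&(U<300)&(P[...,2]>.055)&(P[...,2]<.09)
q=P[k]; print(k.sum(),q.mean(0),q[:,0].min(),q[:,0].max(),np.polyfit(q[:,0],q[:,1],1),np.percentile(q[:,2],[10,50,90]))
Pt,_=cloud('t0'); O=Pt[(Pt[...,2]>.02)&(Pt[...,0]>.36)&(V<240)]
yy=O[(O[:,2]>.15)&(O[:,1]<.1)&(O[:,0]<.8)]; print('trimmer ymax',yy[:,1].max(), [ (z,yy[(yy[:,2]>z)][:,1].max().round(3)) for z in (.2,.3,.35)])
g=np.mgrid[-80:71:5,-56:57:4,0:17:8].reshape(3,-1).T/1000
c,s=np.cos(np.radians(32.3)),np.sin(np.radians(32.3)); Rk=np.array([[c,-s,0],[s,c,0],[0,0,1]])
seat=np.array([.5107,.2324,.275]); front=seat-Rk@[.055,0,0]; org=front+Rk@[.08,0,0]; org[2]=0
board=g@Rk.T+org+[0,0,.445]
O=O[~((O[:,2]>.3)&(O[:,1]>.1))]
for til in (18,22):
 for phi in (0,30,45,55,65,75):
  r=ori2(32.3,til,phi)
  for off,l,y in ((-.025,.03,0),(-.025,.03,-.06)):
    S=seat+Rk@[off,y,l]; q,e=ik(S-r.apply([0,0,.054]),r,[0,-.5,2.2,.3,1,.9]); a,w,t=segs(q)
    print(til,phi,y,round(e,4),q.round(2),'board tool %.3f fore %.3f'%(sd(board,t,w).min(),sd(board,a,w).min()),'env tool %.3f fore %.3f'%(sd(O[O[:,1]<.0],t,w).min(),sd(O[O[:,1]<0],a,w).min()))
E
```

```text
764 [0.44745919 0.05486582 0.07224161] 0.4059909794518328 0.49513578300210265 [0.05000204 0.03249195] [0.07033501 0.07241623 0.07370087]
trimmer ymax 0.0999610209563436 [(0.2, np.float64(0.1)), (0.3, np.float64(0.1)), (0.35, np.float64(0.1))]
18 0 0 0.0 [ 0.22 -0.39  1.93  0.11  1.3   1.21] board tool 0.015 fore 0.181 env tool 0.293 fore 0.293
18 0 -0.06 0.0 [ 0.09 -0.35  1.91  0.15  1.31  1.08] board tool 0.015 fore 0.181 env tool 0.240 fore 0.244
18 30 0 0.0 [-0.09 -0.26  1.91  0.6   1.55  0.97] board tool 0.028 fore 0.177 env tool 0.208 fore 0.208
18 30 -0.06 0.0 [-0.18 -0.18  1.84  0.59  1.59  0.89] board tool 0.074 fore 0.213 env tool 0.182 fore 0.186
18 45 0 0.0 [-0.19 -0.16  1.91  0.78  1.69  0.92] board tool 0.061 fore 0.193 env tool 0.171 fore 0.180
18 45 -0.06 0.0 [-0.27 -0.07  1.83  0.76  1.73  0.86] board tool 0.102 fore 0.230 env tool 0.131 fore 0.157
18 55 0 0.0 [-0.24 -0.09  1.92  0.89  1.77  0.9 ] board tool 0.083 fore 0.204 env tool 0.122 fore 0.125
18 55 -0.06 0.0 [-0.31  0.    1.83  0.86  1.82  0.85] board tool 0.117 fore 0.238 env tool 0.090 fore 0.109
18 65 0 0.0
[... 982 characters left out ...]
.69  0.84] board tool 0.102 fore 0.236 env tool 0.129 fore 0.153
22 55 0 0.0 [-0.26 -0.13  1.97  0.93  1.73  0.89] board tool 0.085 fore 0.211 env tool 0.123 fore 0.125
22 55 -0.06 0.0 [-0.34 -0.04  1.88  0.9   1.78  0.84] board tool 0.117 fore 0.245 env tool 0.088 fore 0.107
22 65 0 0.0 [-0.3  -0.06  1.98  1.03  1.81  0.89] board tool 0.104 fore 0.222 env tool 0.071 fore 0.071
22 65 -0.06 0.0 [-0.37  0.04  1.89  0.99  1.86  0.85] board tool 0.129 fore 0.252 env tool 0.043 fore 0.057
22 75 0 0.0 [-0.32  0.02  2.    1.12  1.88  0.89] board tool 0.121 fore 0.231 env tool 0.024 fore 0.024
22 75 -0.06 0.0 [-0.38  0.11  1.9   1.09  1.94  0.87] board tool 0.137 fore 0.258 env tool 0.001 fore 0.007
```

Run:
```python
from plan import *
r=ori(2,20); S=np.array([.422,.0536,.0695]); T=S-r.apply([0,0,.054]); print(T, ik(T,r))
print(rel(T-r.apply([0,0,.09]),r).tolist())
```

```text
[0.40354216 0.05295544 0.1202434 ] (array([-0.07569974, -0.6498567 ,  2.49973768,  0.04659205,  0.94512667,
        1.43951172]), np.float64(1.420893432210399e-13))
[-0.1359, 0.004, 0.1159, 0.014, -0.2141, -0.0167]
```

>>> {"op": "apply_moves", "data": {
  "rows": [-0.136, 0.004, 0.116, 0.014, -0.214, -0.017, -0.136, 0.004, 0.116, 0.014, -0.214, -0.017, -0.136, 0.004, 0.116, 0.014, -0.214, -0.017, -0.136, 0.004, 0.116, 0.014, -0.214, -0.017, -0.136, 0.004, 0.116, 0.014, -0.214, -0.017]
}}

```text
t: 2.25
tool_pos: [0.3735, 0.0505, 0.2058]
tool_rot: [-3.087, -0.048, -0.548]
contact_force: [-0.1, 0.4, 0.0]
opening: 0.0424
grip_force: 0.0
```

Run:
```python
from plan import *
snap('wrist','w2')
r=ori(2,20); S=np.array([.422,.0536,.0695]); T=S-r.apply([0,0,.054]); print(T, pose()[0])
print(rel(T,r).tolist())
V,U=np.mgrid[0:420,0:560]
P,d=cloud('w2'); k=(P[...,2]>.055)&(P[...,2]<.085)&(abs(P[...,1]-.052)<.012)&(abs(P[...,0]-.45)<.07)
q=P[k]; print(k.sum())
for x in np.arange(.40,.52,.015):
    m=abs(q[:,0]-x)<.0075
    if m.sum()>5: print(x.round(3),q[m].mean(0).round(4),q[m][:,1].min(),q[m][:,1].max())
```

```text
[0.40354216 0.05295544 0.1202434 ] [0.37363345 0.0507646  0.20643092]
[-0.0028, -0.0021, 0.1521, 0.0008, -0.0023, -0.0019]
1967
0.4 [0.4001 0.0499 0.0711] 0.040512891734702176 0.05712327792582216
0.415 [0.415  0.0529 0.0724] 0.048035787724083075 0.05759075495393107
0.43 [0.43   0.0537 0.0722] 0.049170570127531885 0.05806866651182943
0.445 [0.4452 0.0545 0.0724] 0.05030746015387928 0.05928789137500441
0.46 [0.4599 0.0552 0.0722] 0.050742435076772854 0.059718835310223074
0.475 [0.4749 0.056  0.0725] 0.05189388329541113 0.06014679720111563
0.49 [0.4888 0.0565 0.0719] 0.05178463863858589 0.06195626610141035
0.505 [0.5039 0.0482 0.07  ] 0.04000588252586775 0.056403479023659664
```

View pics/w2.png

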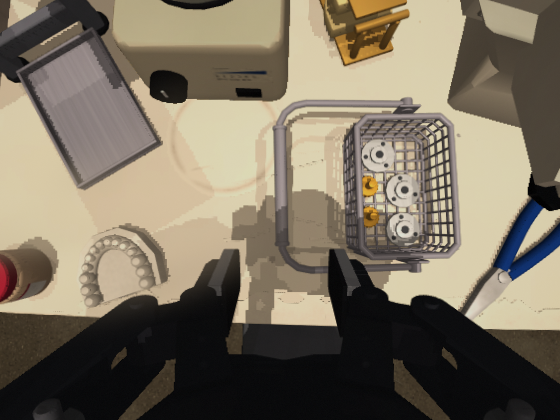

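The wrist view shows the bar at u≈280 (rows 110–265), three plates and two screws in the basket, and the tray at upper left. The sleeve yaw is 2.9°.

Run:
```python
from plan import *
P,d=cloud('w2'); k=(P[...,2]>.056)&(P[...,2]<.085)&(P[...,1]>.012)&(P[...,1]<.03)
x=P[k][:,0]; a=x[(x<.43)&(x>.36)];b=x[(x>.46)&(x<.54)]; print(len(a),a.mean(),b.mean(),(a.mean()+b.mean())/2)
r=ori(2.9,20); S=np.array([.423,.0533,.069]); T=S-r.apply([0,0,.054]);print(rel(T,r).tolist())
```

```text
107 0.3891218957046824 0.5091863447431627 0.44915412022392254
[-0.0015, -0.0011, 0.1534, 0.0042, -0.0023, -0.0113]
```

>>> {"op": "apply_moves", "data": {
  "rows": [-0.001, -0.001, 0.08, 0.004, -0.002, -0.011, -0.001, -0.001, 0.12, 0.004, -0.002, -0.011, -0.001, -0.001, 0.153, 0.004, -0.002, -0.011, -0.001, -0.001, 0.153, 0.004, -0.002, -0.011, -0.001, -0.001, 0.153, 0.004, -0.002, -0.011]
}}

```text
t: 2.8
tool_pos: [0.4043, 0.0534, 0.1199]
tool_rot: [-3.084, -0.081, -0.543]
contact_force: [0.5, 0.0, -0.2]
opening: 0.042
grip_force: 0.0
```

>>> {"op": "apply_moves", "data": {
  "rows": [0, 0, 0, 0, 0, 0, 0, 0, 0, 0, 0, 0, 0, 0, 0, 0, 0, 0, 0, 0, 0, 0, 0, 0, 0, 0, 0, 0, 0, 0, 0, 0, 0, 0, 0, 0],
  "grip": 0,
  "grip_force": 70
}}

```text
t: 3.4
tool_pos: [0.4045, 0.0538, 0.1196]
tool_rot: [-3.083, -0.082, -0.543]
contact_force: [-0.5, 1.7, 4.7]
opening: 0.0063
grip_force: 68.5
```

Run:
```python
import numpy as np
for a in np.linspace(1.5,0.0,13)[1:]:
    y=.096*(np.sin(a)-np.sin(1.5));z=.096*(np.cos(a)-np.cos(1.5)); print(*np.round(np.array([.342*z,-y,-.9397*z])/.6,4),0,0,0,sep=', ',end=', ')
```

```text
0.0068, 0.0027, -0.0186, 0, 0, 0, 0.0134, 0.0078, -0.0368, 0, 0, 0, 0.0197, 0.0152, -0.0542, 0, 0, 0, 0.0257, 0.025, -0.0706, 0, 0, 0, 0.0312, 0.0368, -0.0857, 0, 0, 0, 0.0362, 0.0505, -0.0994, 0, 0, 0, 0.0405, 0.066, -0.1113, 0, 0, 0, 0.0442, 0.0829, -0.1213, 0, 0, 0, 0.047, 0.101, -0.1293, 0, 0, 0, 0.0491, 0.12, -0.135, 0, 0, 0, 0.0504, 0.1397, -0.1385, 0, 0, 0, 0.0508, 0.1596, -0.1397, 0, 0, 0,
```

>>> {"op": "apply_moves", "data": {
  "rows": [0.0068, 0.0027, -0.0186, 0, 0, 0, 0.0134, 0.0078, -0.0368, 0, 0, 0, 0.0197, 0.0152, -0.0542, 0, 0, 0, 0.0257, 0.025, -0.0706, 0, 0, 0, 0.0312, 0.0368, -0.0857, 0, 0, 0, 0.0362, 0.0505, -0.0994, 0, 0, 0, 0.0405, 0.066, -0.1113, 0, 0, 0, 0.0442, 0.0829, -0.1213, 0, 0, 0, 0.047, 0.101, -0.1293, 0, 0, 0, 0.0491, 0.12, -0.135, 0, 0, 0, 0.0504, 0.1397, -0.1385, 0, 0, 0, 0.0508, 0.1596, -0.1397, 0, 0, 0, 0.0508, 0.1596, -0.1397, 0, 0, 0]
}}

```text
t: 4.7
tool_pos: [0.4095, -0.0443, 0.2097]
tool_rot: [-3.087, -0.079, -0.543]
contact_force: [-4.8, -1.0, 8.2]
opening: 0.0065
grip_force: 69.3
```

Run:
```python
from plan import *
snap('wrist','w3');snap('side','s3'); p,r,o=pose(); print(p,o['contact_force'],o['wrist_torque'],o['opening'])
a=cv2.imread('pics/w3.png');b=cv2.imread('pics/s3.png')[190:310,240:370]
b=cv2.resize(b,None,fx=3,fy=3); a=cv2.resize(a[:,60:],(400,336))
cv2.imwrite('pics/c3.png',np.hstack([cv2.copyMakeBorder(a,0,24,0,0,0),b]))
```

```text
[ 0.40952999 -0.04360236  0.20969308] [-4.87796145 -0.47910113  7.52392396] [-0.03874437  0.38537611  0.04219689] 0.006596875370147005
```

View pics/c3.png

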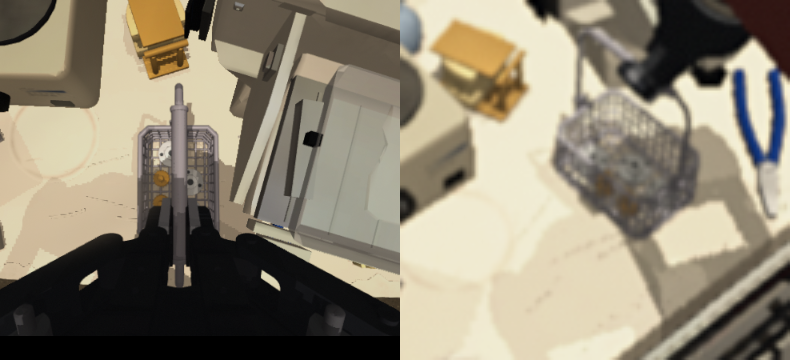

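>>> {"op": "apply_moves", "data": {
  "rows": [0.006, 0, -0.016, 0, 0, 0, 0.012, 0, -0.032, 0, 0, 0, 0.017, 0, -0.047, 0, 0, 0, 0.023, 0, -0.063, 0, 0, 0, 0.023, 0, -0.063, 0, 0, 0, 0.023, 0, -0.063, 0, 0, 0]
}}

```text
t: 5.4
tool_pos: [0.4092, -0.0419, 0.2482]
tool_rot: [-3.085, -0.083, -0.54]
contact_force: [-0.3, -0.2, -3.7]
opening: 0.0066
grip_force: 68.9
```

Run:
```python
from plan import *
p,r,o=pose(); print(p,o['contact_force'],o['wrist_torque'])
snap('wrist','w4');snap('side','s4');snap('top','t4')
a=cv2.imread('pics/w4.png');b=cv2.imread('pics/s4.png')[170:290,240:370]
b=cv2.resize(b,None,fx=3,fy=3); a=cv2.resize(a[:,60:],(400,336))
cv2.imwrite('pics/c4.png',np.hstack([cv2.copyMakeBorder(a,0,24,0,0,0),b]))
P,d=cloud('w4'); q=P[(P[...,0]>.38)&(P[...,0]<.54)&(abs(P[...,1]+.043)<.05)&(P[...,2]>.08)&(P[...,2]<.115)]
A=np.c_[q[:,:2],np.ones(len(q))]; print(len(q),np.linalg.lstsq(A,q[:,2],rcond=None)[0])
q=P[(P[...,0]>.46)&(P[...,0]<.54)&(abs(P[...,1]+.043)<.015)&(P[...,2]>.17)&(P[...,2]<.23)];print(len(q),q.mean(0),np.polyfit(q[:,0],q[:,2],1),np.polyfit(q[:,0],q[:,1],1),q[:,0].max())
```

```text
[ 0.4091905  -0.04190852  0.24824781] [-0.29565602 -0.23700442 -3.67425016] [-0.06840841  0.5299538  -0.02630718]
2444 [ 0.04213978 -0.04826852  0.07329965]
1868 [ 0.48116953 -0.03863009  0.19843568] [-0.1083211   0.25055649] [ 0.05532868 -0.06525257] 0.512772771542607
```

View pics/c4.png

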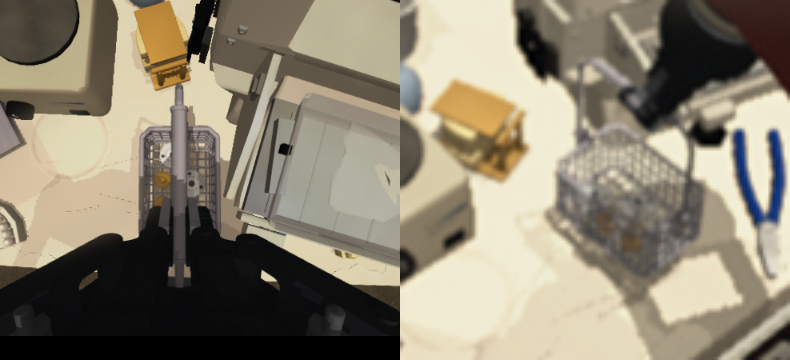

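Run:
```python
from plan import *
for f,dz in (('w3',0),('w4',.0385)):
    P,d=cloud(f); q=P[(P[...,0]>.44)&(P[...,0]<.49)&(abs(P[...,1]+.043)<.008)&(P[...,2]>.14+dz)&(P[...,2]<.19+dz)]
    print(f,len(q)); 
    for x in (.445,.455,.465,.475,.485):
        m=abs(q[:,0]-x)<.005; print(x,m.sum(),np.percentile(q[m][:,2],90).round(4) if m.any() else 0)
# rim in side & top
for f in('t4','s4'):
    P,_=cloud(f); q=P[(P[...,0]>.38)&(P[...,0]<.53)&(abs(P[...,1]+.043)<.045)&(P[...,2]>.07)&(P[...,2]<.13)]
    for x in np.arange(.40,.52,.02):
        m=abs(q[:,0]-x)<.01; print(f,x.round(2),m.sum(),np.percentile(q[m][:,2],[80,95]).round(4) if m.any() else 0)
```

```text
w3 2467
0.445 644 0.1627
0.455 461 0.1628
0.465 458 0.1629
0.475 453 0.1628
0.485 451 0.1627
w4 2358
0.445 621 0.2008
0.455 455 0.2008
0.465 459 0.2006
0.475 424 0.2005
0.485 399 0.2003
t4 0.4 0 0
t4 0.42 0 0
t4 0.44 3 [0.0981 0.0982]
t4 0.46 22 [0.0962 0.0992]
t4 0.48 31 [0.096  0.1081]
t4 0.5 86 [0.0971 0.1048]
s4 0.4 123 [0.0944 0.1024]
s4 0.42 47 [0.094  0.0952]
s4 0.44 52 [0.0931 0.0949]
s4 0.46 52 [0.093  0.0943]
s4 0.48 47 [0.0918 0.0934]
s4 0.5 137 [0.0957 0.1138]
```

```bash
cat > carry.py <<'E'
from plan import *
import json
p,r0,_=pose()
P,d=cloud('w4'); q=P[(P[...,0]>.45)&(P[...,0]<.485)&(abs(P[...,1]+.043)<.008)&(P[...,2]>.196)&(P[...,2]<.205)]
c,b=np.polyfit(q[:,0],q[:,1],1); print('yaw',np.degrees(np.arctan(c)))
x=.451; mid=np.array([x,np.polyval([c,b],x),.1961]); mt=r0.inv().apply(mid-p); print('mid_tool',mt,mid)
yaw0=np.degrees(np.arctan(c))
def orient(yaw,phi):
    a=np.radians(yaw); return R.from_rotvec(np.array([np.cos(a),np.sin(a),0])*np.radians(phi))*R.from_euler('z',yaw-yaw0,degrees=True)*r0
cz,sz=np.cos(np.radians(32.3)),np.sin(np.radians(32.3)); Rk=np.array([[cz,-sz,0],[sz,cz,0],[0,0,1]])
seat=np.array([.5107,.2324,.275])
V,U=np.mgrid[0:420,0:560]
Pt,_=cloud('t0'); O=Pt[(Pt[...,2]>.02)&(Pt[...,0]>.36)&(V<240)&(Pt[...,1]<0)]
g=np.mgrid[-80:71:5,-56:57:4,0:17:8].reshape(3,-1).T/1000
org=seat+Rk@[.025,0,0]; org[2]=0; board=g@Rk.T+org+[0,0,.445]
E
python3 - <<'E'
from carry import *
json.dump(dict(p=p.tolist(),r=r0.as_matrix().tolist(),mt=mt.tolist(),yaw0=yaw0),open('c.json','w'))
A=mid+[0,0,.11]; Bp=seat+Rk@[0,-.08,.033]
K=[(mid,yaw0,0)]
q=[-.1,-.7,2.4,.05,1.,1.45]; rows=[];base=(p,r0)
for i in range(1,11): s=i/10;s=s*s*(3-2*s);K.append((mid+s*(A-mid),yaw0,0))
for i in range(1,31): s=i/30;s=s*s*(3-2*s);K.append((A+s*(Bp-A),yaw0+s*(32.3-yaw0),53*s))
for i,(m,y,f) in enumerate(K):
    r=orient(y,f);T=m-r.apply(mt);q,e=ik(T,r,q);a,w,t=segs(q)
    if i in(20,40): print(json.dumps(rows));rows=[];
    if i in (0,20): base=(T,r)
    if i>0:
        if i%20==0: pass
    rr=np.r_[base[1].inv().apply(T-base[0])/.6,(base[1].inv()*r).as_rotvec()/(np.pi/2)].round(3)
    rows+=rr.tolist()
    if i%5==0: print('#',i,round(e,4),q.round(2),'%.3f %.3f %.3f'%(sd(board,t,w).min(),sd(O,t,w).min(),sd(O,a,w).min()))
print(json.dumps(rows))
E
```

```text
yaw 2.2731493150596647
mid_tool [0.02244632 0.00061946 0.06232073] [ 0.451      -0.04010375  0.1961    ]
# 0 0.0 [-0.38 -0.7   2.31  0.15  1.22  1.11] 0.249 0.083 0.295
# 5 0.0 [-0.38 -0.7   2.22  0.15  1.31  1.12] 0.237 0.127 0.324
# 10 0.0 [-0.38 -0.68  2.12  0.15  1.39  1.13] 0.227 0.160 0.323
# 15 0.0 [-0.4  -0.65  2.1   0.22  1.42  1.08] 0.218 0.155 0.315
[0.0, 0.0, 0.0, 0.0, 0.0, 0.0, 0.002, -0.0, -0.005, 0.0, 0.0, 0.0, 0.006, -0.0, -0.018, 0.0, 0.0, 0.0, 0.013, -0.0, -0.037, 0.0, 0.0, 0.0, 0.022, -0.0, -0.061, 0.0, 0.0, 0.0, 0.031, -0.0, -0.086, 0.0, 0.0, 0.0, 0.04, -0.0, -0.112, 0.0, 0.0, 0.0, 0.049, -0.0, -0.135, 0.0, 0.0, 0.0, 0.056, -0.0, -0.155, 0.0, 0.0, 0.0, 0.06, -0.0, -0.168, 0.0, 0.0, 0.0, 0.062, -0.0, -0.173, 0.0, 0.0, 0.0, 0.063, -0.001, -0.172, 0.002, 0.0, -0.0, 0.064, -0.003, -0.172, 0.008, 0.0, -0.001, 0.067, -0.006, -0.171, 0.019, 0.0, -0.003, 0.071, -0.011, -0.169, 0.032, 0.0, -0.006, 0.075, -0.016, -0.168, 0.049, -0.0, -0.008, 0.081, -0.023, -0.166, 0.069, -0.001, -0.012, 0.087, -0.03, -0.163, 0.092, -0.002, -0.016, 0.094, -0.038, -0.16, 0.117, -0.003, -0.02,
[... 593 characters left out ...]
033, -0.027, 0.074, -0.063, 0.053, 0.224, -0.041, -0.031, 0.085, -0.072, 0.062, 0.256, -0.05, -0.035, 0.096, -0.081, 0.07, 0.286, -0.059, -0.038, 0.106, -0.09, 0.079, 0.315, -0.068, -0.041, 0.116, -0.098, 0.087, 0.343, -0.078, -0.043, 0.126, -0.107, 0.095, 0.369, -0.087, -0.045, 0.135, -0.114, 0.102, 0.392, -0.096, -0.047, 0.143, -0.121, 0.109, 0.414, -0.105, -0.048, 0.15, -0.128, 0.115, 0.432, -0.113, -0.049, 0.156, -0.133, 0.12, 0.448, -0.119, -0.05, 0.161, -0.137, 0.124, 0.461, -0.125, -0.051, 0.164, -0.141, 0.127, 0.47, -0.129, -0.051, 0.167, -0.143, 0.129, 0.476, -0.132, -0.052]
# 40 0.0 [-0.34  0.    1.82  0.85  1.81  0.82] 0.124 0.088 0.118
[0.168, -0.143, 0.13, 0.478, -0.133, -0.052]
```

>>> {"op": "apply_moves", "data": {
  "rows": [0.002, 0, -0.005, 0, 0, 0, 0.006, 0, -0.018, 0, 0, 0, 0.013, 0, -0.037, 0, 0, 0, 0.022, 0, -0.061, 0, 0, 0, 0.031, 0, -0.086, 0, 0, 0, 0.04, 0, -0.112, 0, 0, 0, 0.049, 0, -0.135, 0, 0, 0, 0.056, 0, -0.155, 0, 0, 0, 0.06, 0, -0.168, 0, 0, 0, 0.062, 0, -0.173, 0, 0, 0, 0.062, 0, -0.173, 0, 0, 0]
}}

```text
t: 6.65
tool_pos: [0.4089, -0.042, 0.3585]
tool_rot: [-3.084, -0.082, -0.54]
contact_force: [0.1, 0.4, -4.7]
opening: 0.0064
grip_force: 68.9
```

```bash
sed -i 's/^p,r0,_=pose()/C=json.load(open("c.json")) if __import__("os").path.exists("c.json") else None/; /^P,d=cloud/,/^yaw0/d' carry.py
sed -i '/^C=json/a r0=R.from_matrix(C["r"]);mt=np.array(C["mt"]);yaw0=C["yaw0"]' carry.py
cat >> carry.py <<'E'
def rows(K):
    p,r,_=pose(); out=[]
    for m,y,f in K:
        rr=orient(y,f);T=m-rr.apply(mt); out+=np.r_[r.inv().apply(T-p)/.6,(r.inv()*rr).as_rotvec()/(np.pi/2)].round(3).tolist()
    return json.dumps(out)
E
python3 - <<'E'
from carry import *
p,r,o=pose(); m=p+r.apply(mt); print(m,o['contact_force'])
Bp=seat+Rk@[0,-.08,.033]; K=[]
for i in range(1,37): s=i/36;s=s*s*(3-2*s);K.append((m+s*(Bp-m),yaw0+s*(32.3-yaw0),53*s))
print(rows(K[:20]))
E
```

```text
[ 0.45119045 -0.04038719  0.3074763 ] [ 0.14215113  0.37297486 -4.74122128]
[0.001, -0.0, 0.0, 0.002, -0.001, -0.0, 0.002, -0.002, 0.001, 0.006, -0.001, -0.001, 0.004, -0.004, 0.001, 0.014, -0.001, -0.002, 0.006, -0.007, 0.002, 0.023, -0.001, -0.004, 0.009, -0.011, 0.003, 0.035, -0.001, -0.006, 0.013, -0.016, 0.005, 0.05, -0.001, -0.008, 0.018, -0.021, 0.007, 0.066, -0.002, -0.011, 0.023, -0.027, 0.009, 0.085, -0.002, -0.014, 0.029, -0.034, 0.011, 0.105, -0.003, -0.018, 0.035, -0.041, 0.014, 0.126, -0.005, -0.021, 0.041, -0.049, 0.016, 0.149, -0.007, -0.025, 0.048, -0.057, 0.02, 0.173, -0.009, -0.029, 0.056, -0.065, 0.023, 0.198, -0.012, -0.033, 0.063, -0.074, 0.027, 0.224, -0.016, -0.038, 0.071, -0.083, 0.031, 0.251, -0.02, -0.042, 0.08, -0.092, 0.035, 0.277, -0.024, -0.046, 0.088, -0.101, 0.039, 0.305, -0.03, -0.051, 0.097, -0.111, 0.044, 0.332, -0.036, -0.055, 0.105, -0.121, 0.049, 0.359, -0.042, -0.059, 0.114, -0.131, 0.053, 0.386, -0.049, -0.063]
```

>>> {"op": "apply_moves", "data": {
  "rows": [0.001, 0, 0, 0.002, -0.001, 0, 0.002, -0.002, 0.001, 0.006, -0.001, -0.001, 0.004, -0.004, 0.001, 0.014, -0.001, -0.002, 0.006, -0.007, 0.002, 0.023, -0.001, -0.004, 0.009, -0.011, 0.003, 0.035, -0.001, -0.006, 0.013, -0.016, 0.005, 0.05, -0.001, -0.008, 0.018, -0.021, 0.007, 0.066, -0.002, -0.011, 0.023, -0.027, 0.009, 0.085, -0.002, -0.014, 0.029, -0.034, 0.011, 0.105, -0.003, -0.018, 0.035, -0.041, 0.014, 0.126, -0.005, -0.021, 0.041, -0.049, 0.016, 0.149, -0.007, -0.025, 0.048, -0.057, 0.02, 0.173, -0.009, -0.029, 0.056, -0.065, 0.023, 0.198, -0.012, -0.033, 0.063, -0.074, 0.027, 0.224, -0.016, -0.038, 0.071, -0.083, 0.031, 0.251, -0.02, -0.042, 0.08, -0.092, 0.035, 0.277, -0.024, -0.046, 0.088, -0.101, 0.039, 0.305, -0.03, -0.051, 0.097, -0.111, 0.044, 0.332, -0.036, -0.055, 0.105, -0.121, 0.049, 0.359, -0.042, -0.059, 0.114, -0.131, 0.053, 0.386, -0.049, -0.063]
}}

```text
t: 8.65
tool_pos: [0.4804, 0.0406, 0.3513]
tool_rot: [-2.512, -0.333, -0.318]
contact_force: [-0.2, -0.2, -4.1]
opening: 0.0066
grip_force: 69.0
```

Run:
```python
from carry import *
p,r,o=pose(); m=p+r.apply(mt); print(m,o['contact_force'])
ms=np.array([0.45119,-0.04039,0.30748])
Bp=seat+Rk@[0,-.08,.033]; K=[]
for i in range(1,37): s=i/36;s=s*s*(3-2*s);K.append((ms+s*(Bp-ms),yaw0+s*(32.3-yaw0),53*s))
print(K[19][0],rows(K[20:]))
```

```text
[0.51112894 0.07966563 0.30755771] [-0.17459376 -0.18950492 -4.14541042]
[0.51080554 0.07922159 0.30778316] [0.009, -0.005, 0.008, 0.025, -0.006, -0.003, 0.019, -0.009, 0.017, 0.051, -0.014, -0.005, 0.029, -0.014, 0.025, 0.077, -0.021, -0.007, 0.039, -0.018, 0.034, 0.101, -0.029, -0.009, 0.048, -0.022, 0.042, 0.124, -0.036, -0.01, 0.056, -0.026, 0.05, 0.146, -0.044, -0.012, 0.065, -0.03, 0.058, 0.167, -0.051, -0.013, 0.072, -0.033, 0.065, 0.186, -0.058, -0.013, 0.08, -0.037, 0.072, 0.203, -0.065, -0.014, 0.086, -0.04, 0.078, 0.219, -0.071, -0.014, 0.091, -0.042, 0.083, 0.232, -0.076, -0.014, 0.096, -0.045, 0.088, 0.244, -0.081, -0.015, 0.1, -0.046, 0.091, 0.253, -0.085, -0.015, 0.103, -0.048, 0.094, 0.26, -0.087, -0.015, 0.105, -0.049, 0.096, 0.264, -0.089, -0.015, 0.105, -0.049, 0.096, 0.265, -0.09, -0.015]
```

>>> {"op": "apply_moves", "data": {
  "rows": [0.009, -0.005, 0.008, 0.025, -0.006, -0.003, 0.019, -0.009, 0.017, 0.051, -0.014, -0.005, 0.029, -0.014, 0.025, 0.077, -0.021, -0.007, 0.039, -0.018, 0.034, 0.101, -0.029, -0.009, 0.048, -0.022, 0.042, 0.124, -0.036, -0.01, 0.056, -0.026, 0.05, 0.146, -0.044, -0.012, 0.065, -0.03, 0.058, 0.167, -0.051, -0.013, 0.072, -0.033, 0.065, 0.186, -0.058, -0.013, 0.08, -0.037, 0.072, 0.203, -0.065, -0.014, 0.086, -0.04, 0.078, 0.219, -0.071, -0.014, 0.091, -0.042, 0.083, 0.232, -0.076, -0.014, 0.096, -0.045, 0.088, 0.244, -0.081, -0.015, 0.1, -0.046, 0.091, 0.253, -0.085, -0.015, 0.103, -0.048, 0.094, 0.26, -0.087, -0.015, 0.105, -0.049, 0.096, 0.264, -0.089, -0.015, 0.105, -0.049, 0.096, 0.265, -0.09, -0.015, 0.105, -0.049, 0.096, 0.265, -0.09, -0.015]
}}

```text
t: 10.35
tool_pos: [0.5388, 0.1076, 0.3391]
tool_rot: [-2.127, -0.435, -0.069]
contact_force: [-0.5, -0.4, -4.0]
opening: 0.0068
grip_force: 69.0
```

Run:
```python
from carry import *
p,r,o=pose(); m=p+r.apply(mt); print(m,Rk.T@(m-seat),o['contact_force'])
snap('wrist','w5');snap('side','s5')
a=cv2.imread('pics/w5.png');b=cv2.imread('pics/s5.png')[100:310,110:350]
b=cv2.resize(b,(480,420));cv2.imwrite('pics/c5.png',cv2.resize(np.hstack([a,b]),None,fx=.76,fy=.76))
```

```text
[0.55274933 0.16450735 0.3082269 ] [-0.00073591 -0.07985622  0.0332269 ] [-0.52050036 -0.4065307  -3.98915543]
```

View pics/c5.png

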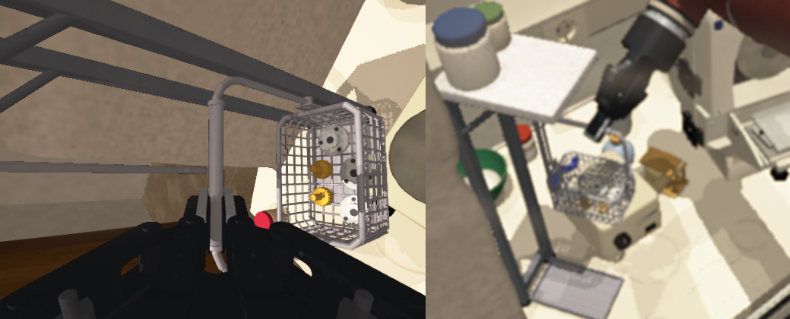

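Run:
```python
from carry import *
P,d=cloud('w5'); Q=(P-seat)@Rk
Q[d==0]=9
k=(abs(Q[...,0])<.03)&(Q[...,1]>-.04)&(Q[...,1]<.04)&(Q[...,2]>-.03)&(Q[...,2]<.16)
q=Q[k]; V,U=np.nonzero(k); print(k.sum())
if len(q):
  print(U.min(),U.max(),V.min(),V.max())
  for z in np.arange(-.03,.16,.01):
    m=(q[:,2]>=z)&(q[:,2]<z+.01)
    if m.any(): print(round(z,3),m.sum(),'x',q[m][:,0].mean().round(4),q[m][:,0].min().round(4),q[m][:,0].max().round(4),'y',np.percentile(q[m][:,1],[0,50,100]).round(4))
# sleeve in tool frame: points near
p,r,_=pose(); m=p+r.apply(mt); S=(P-m)@Rk; k=(abs(S[...,0])<.04)&(np.linalg.norm(S[...,1:],axis=2)<.009)&(d>0)
s=S[k]; print(len(s)); 
for x in(-.005,.005,.015,.025,.035):
    j=s[abs(s[:,0]-x)<.005]; print(x,len(j),j.mean(0).round(4) if len(j) else '')
```

```text
3267
0 271 212 228
-0.01 51 x 0.0028 -0.0005 0.0062 y [-0.0171 -0.0146 -0.0087]
0.0 175 x 0.0025 -0.0008 0.0061 y [-0.0182 -0.0158  0.0112]
0.01 270 x 0.0027 -0.0008 0.0062 y [-0.0208 -0.0163  0.011 ]
0.02 140 x 0.0028 -0.0004 0.0059 y [-0.018   0.0074  0.0099]
0.03 143 x 0.0026 -0.0005 0.0061 y [0.0057 0.0075 0.01  ]
0.04 166 x 0.0026 -0.0006 0.006 y [0.0049 0.0072 0.0104]
0.05 179 x 0.0025 -0.0007 0.0057 y [0.0054 0.0072 0.0101]
0.06 203 x 0.0025 -0.0009 0.0061 y [0.0049 0.0074 0.0115]
0.07 217 x 0.0023 -0.001 0.006 y [0.0054 0.0075 0.0115]
0.08 240 x 0.0026 -0.001 0.006 y [0.0043 0.0072 0.011 ]
0.09 249 x 0.0025 -0.0007 0.006 y [0.0052 0.0073 0.0104]
0.1 284 x 0.0024 -0.0008 0.0058 y [0.0049 0.0074 0.0102]
0.11 321 x 0.0024 -0.001 0.006 y [0.0047 0.0073 0.0108]
0.12 356 x 0.0023 -0.0012 0.0059 y [0.0049 0.0073 0.0117]
0.13 273 x 0.0023 -0.0012 0.0057 y [0.0042 0.0072 0.0104]
3722
-0.005 512 [-0.0052 -0.0021  0.0014]
0.005 466 [ 0.0049 -0.0023  0.002 ]
0.015 461 [ 0.0149 -0.0021  0.0021]
0.025 450 [ 0.025  -0.002   0.0021]
0.035 429 [ 0.0349 -0.002   0.0021]
```

Run:
```python
from carry import *
P,d=cloud('w5'); Q=(P-seat)@Rk; k=(d>0)&(abs(Q[...,0]-.0025)<.006)&(Q[...,1]<-.005)&(Q[...,1]>-.03)&(abs(Q[...,2])<.04)
q=Q[k]; print('tip zmax',q[:,2].max(),q[q[:,2]>.012][:,1].min(), 'zmin',q[:,2].min())
p,r,o=pose(); m0=Rk.T@(p+r.apply(mt)-seat); t=np.array([.0013,-.0015,.033]); K=[]
for i in range(1,17): s=i/16;s=s*s*(3-2*s);K.append((seat+Rk@(m0+s*(t-m0)),32.3,53))
K.append(K[-1]);print(rows(K))
```

```text
tip zmax 0.020024077418403563 -0.020821485154753922 zmin -0.009086454162119673
[-0.0, -0.001, 0.001, 0.001, -0.0, 0.0, -0.001, -0.003, 0.004, 0.001, -0.0, 0.0, -0.003, -0.007, 0.009, 0.001, -0.0, 0.0, -0.005, -0.012, 0.016, 0.001, -0.0, 0.0, -0.007, -0.018, 0.023, 0.001, -0.0, 0.0, -0.01, -0.025, 0.032, 0.001, -0.0, 0.0, -0.013, -0.032, 0.041, 0.001, -0.0, 0.0, -0.016, -0.039, 0.05, 0.001, -0.0, 0.0, -0.018, -0.046, 0.059, 0.001, -0.0, 0.0, -0.021, -0.053, 0.068, 0.001, -0.0, 0.0, -0.024, -0.06, 0.077, 0.001, -0.0, 0.0, -0.026, -0.066, 0.084, 0.001, -0.0, 0.0, -0.028, -0.071, 0.091, 0.001, -0.0, 0.0, -0.03, -0.075, 0.096, 0.001, -0.0, 0.0, -0.031, -0.077, 0.099, 0.001, -0.0, 0.0, -0.031, -0.078, 0.1, 0.001, -0.0, 0.0, -0.031, -0.078, 0.1, 0.001, -0.0, 0.0]
```

>>> {"op": "apply_moves", "data": {
  "rows": [0, -0.001, 0.001, 0, 0, 0, -0.001, -0.003, 0.004, 0, 0, 0, -0.003, -0.007, 0.009, 0, 0, 0, -0.005, -0.012, 0.016, 0, 0, 0, -0.007, -0.018, 0.023, 0, 0, 0, -0.01, -0.025, 0.032, 0, 0, 0, -0.013, -0.032, 0.041, 0, 0, 0, -0.016, -0.039, 0.05, 0, 0, 0, -0.018, -0.046, 0.059, 0, 0, 0, -0.021, -0.053, 0.068, 0, 0, 0, -0.024, -0.06, 0.077, 0, 0, 0, -0.026, -0.066, 0.084, 0, 0, 0, -0.028, -0.071, 0.091, 0, 0, 0, -0.03, -0.075, 0.096, 0, 0, 0, -0.031, -0.077, 0.099, 0, 0, 0, -0.031, -0.078, 0.1, 0, 0, 0, -0.031, -0.078, 0.1, 0, 0, 0, -0.031, -0.078, 0.1, 0, 0, 0]
}}

```text
t: 12.25
tool_pos: [0.499, 0.1748, 0.3385]
tool_rot: [-2.127, -0.435, -0.069]
contact_force: [0.9, 0.1, -3.3]
opening: 0.0064
grip_force: 69.0
```

Run:
```python
from carry import *
snap('wrist','w6')
p,r,o=pose(); m=p+r.apply(mt); print(Rk.T@(m-seat),o['contact_force'])
P,d=cloud('w6'); Q=(P-seat)@Rk; k=(d>0)&(abs(Q[...,0]-.0025)<.012)
for lo,hi,a,b in((.05,.13,-.02,.03),(-.02,.018,-.03,-.005)):
    q=Q[k&(Q[...,2]>lo)&(Q[...,2]<hi)&(Q[...,1]>a)&(Q[...,1]<b)]; print(len(q),q.mean(0) if len(q) else '',np.percentile(q,[2,98],axis=0).round(4) if len(q) else '')
S=(P-m)@Rk; k=(np.linalg.norm(S[...,1:],axis=2)<.009)&(d>0)
for x in(.015,.025,.035):
    j=S[k&(abs(S[...,0]-x)<.004)]; print(x,len(j),j.mean(0).round(4) if len(j) else '')
t0=Rk.T@(m-seat); K=[]
for i in range(1,11): s=i/10;s=s*s*(3-2*s);K.append((seat+Rk@(t0+s*(np.array([.0013,-.0015,.003])-t0)),32.3,53))
K.append(K[-1]);print(rows(K))
```

```text
[ 0.00152396 -0.00174892  0.03266529] [-0.23000913 -0.04991281 -3.45337554]
4766 [0.00236329 0.0073986  0.09758457] [[-0.0011  0.0055  0.053 ]
 [ 0.0057  0.0098  0.1285]]
369 [ 0.00254712 -0.0172981   0.00857316] [[-0.0007 -0.0204 -0.0026]
 [ 0.0059 -0.0138  0.0179]]
0.015 363 [ 0.015  -0.0022  0.0022]
0.025 361 [ 0.025  -0.0021  0.0023]
0.035 342 [ 0.035  -0.002   0.0022]
[-0.0, 0.001, 0.001, 0.001, -0.0, 0.0, -0.001, 0.004, 0.003, 0.001, -0.0, 0.0, -0.002, 0.009, 0.006, 0.001, -0.0, 0.0, -0.004, 0.014, 0.01, 0.001, -0.0, 0.0, -0.006, 0.02, 0.014, 0.001, -0.0, 0.0, -0.007, 0.026, 0.018, 0.001, -0.0, 0.0, -0.009, 0.031, 0.022, 0.001, -0.0, 0.0, -0.01, 0.035, 0.025, 0.001, -0.0, 0.0, -0.011, 0.038, 0.027, 0.001, -0.0, 0.0, -0.011, 0.039, 0.028, 0.001, -0.0, 0.0, -0.011, 0.039, 0.028, 0.001, -0.0, 0.0]
```

View pics/w6.png

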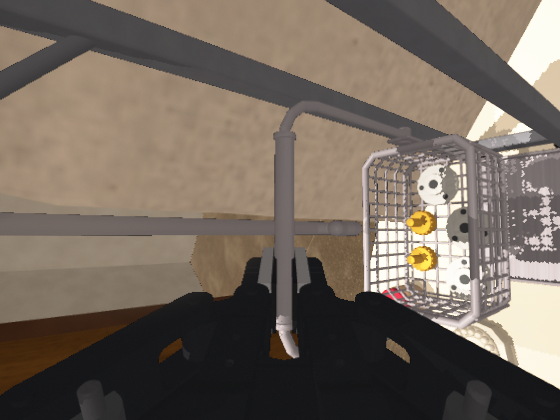

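The sleeve bar at u≈285 now sits in front of the hook rod (row ≈228), between stem and tip, and all five parts are still in the basket. Lowering it.

>>> {"op": "apply_moves", "data": {
  "rows": [0, 0.001, 0.001, 0, 0, 0, -0.001, 0.004, 0.003, 0, 0, 0, -0.002, 0.009, 0.006, 0, 0, 0, -0.004, 0.014, 0.01, 0, 0, 0, -0.006, 0.02, 0.014, 0, 0, 0, -0.007, 0.026, 0.018, 0, 0, 0, -0.009, 0.031, 0.022, 0, 0, 0, -0.01, 0.035, 0.025, 0, 0, 0, -0.011, 0.038, 0.027, 0, 0, 0, -0.011, 0.039, 0.028, 0, 0, 0, -0.011, 0.039, 0.028, 0, 0, 0]
}}

```text
t: 13.4
tool_pos: [0.4986, 0.175, 0.3089]
tool_rot: [-2.127, -0.435, -0.069]
contact_force: [-0.6, 0.3, -3.6]
opening: 0.0063
grip_force: 69.0
```

Run:
```python
from carry import *
p,r,o=pose(); m=p+r.apply(mt); print(Rk.T@(m-seat),o['contact_force'],o['wrist_torque'])
t0=Rk.T@(m-seat); K=[]
for i in range(1,7): K.append((seat+Rk@(t0+[0,0,-.0008*i]),32.3,53))
print(rows(K))
```

```text
[ 0.00128926 -0.00128722  0.00310919] [-0.6032641   0.27470946 -3.55968982] [-1.01870797 -0.08531234  0.0300573 ]
[-0.0, 0.001, 0.001, 0.001, 0.0, 0.0, -0.001, 0.002, 0.002, 0.001, 0.0, 0.0, -0.001, 0.003, 0.002, 0.001, 0.0, 0.0, -0.001, 0.004, 0.003, 0.001, 0.0, 0.0, -0.001, 0.006, 0.004, 0.001, 0.0, 0.0, -0.002, 0.007, 0.005, 0.001, 0.0, 0.0]
```

No contact yet. Going down 3 mm slowly.

>>> {"op": "apply_moves", "data": {
  "rows": [0, 0.001, 0.001, 0, 0, 0, -0.001, 0.002, 0.002, 0, 0, 0, -0.001, 0.003, 0.002, 0, 0, 0, -0.001, 0.004, 0.003, 0, 0, 0, -0.001, 0.004, 0.003, 0, 0, 0]
}}

```text
t: 13.9
tool_pos: [0.4987, 0.1751, 0.3062]
tool_rot: [-2.126, -0.435, -0.069]
contact_force: [-0.7, -0.4, -3.1]
opening: 0.0066
grip_force: 69.1
```

>>> {"op": "apply_moves", "data": {
  "rows": [0, 0.001, 0.001, 0, 0, 0, -0.001, 0.002, 0.001, 0, 0, 0, -0.001, 0.002, 0.002, 0, 0, 0, -0.001, 0.002, 0.002, 0, 0, 0, -0.001, 0.002, 0.002, 0, 0, 0]
}}

```text
t: 14.4
tool_pos: [0.4987, 0.1753, 0.3054]
tool_rot: [-2.126, -0.436, -0.071]
contact_force: [-0.4, -2.3, 5.6]
opening: 0.0064
grip_force: 69.5
```

>>> {"op": "apply_moves", "data": {
  "rows": [0, -0.001, -0.001, 0, 0, 0, 0, -0.001, -0.001, 0, 0, 0, 0, -0.001, -0.001, 0, 0, 0, 0, -0.001, -0.001, 0, 0, 0, 0, -0.001, -0.001, 0, 0, 0, 0, -0.001, -0.001, 0, 0, 0],
  "grip": 0.35
}}

```text
t: 15.0
tool_pos: [0.498, 0.1752, 0.3048]
tool_rot: [-2.127, -0.435, -0.068]
contact_force: [-1.1, 0.4, 0.1]
opening: 0.0301
grip_force: 0.0
```

Run:
```python
from carry import *
snap('wrist','w7');snap('side','s7'); p,r,o=pose(); print(p,o['contact_force'],o['opening'])
a=cv2.imread('pics/w7.png');b=cv2.imread('pics/s7.png')[100:310,110:350]
b=cv2.resize(b,(480,420));cv2.imwrite('pics/c7.png',cv2.resize(np.hstack([a,b]),None,fx=.76,fy=.76))
```

```text
[0.49810516 0.17517307 0.30489291] [-0.65416214  0.89999564 -0.79963422] 0.02968239190933306
```

View pics/c7.png

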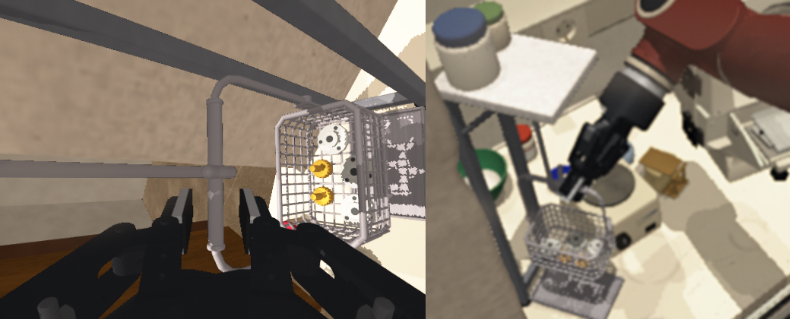

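It hangs in the hook, with the fingers open around the sleeve. Backing out along the tool axis.

>>> {"op": "apply_moves", "data": {
  "rows": [0, 0, -0.01, 0, 0, 0, 0, 0, -0.03, 0, 0, 0, 0, 0, -0.06, 0, 0, 0, 0, 0, -0.1, 0, 0, 0, 0, 0, -0.14, 0, 0, 0, 0, 0, -0.18, 0, 0, 0, 0, 0, -0.2, 0, 0, 0, 0, 0, -0.2, 0, 0, 0, 0, 0, -0.2, 0, 0, 0, 0, 0, -0.2, 0, 0, 0, 0, 0, -0.2, 0, 0, 0, 0, 0, -0.2, 0, 0, 0, 0, 0, -0.2, 0, 0, 0, 0, 0, -0.2, 0, 0, 0, 0, 0, -0.2, 0, 0, 0, 0, 0, -0.2, 0, 0, 0]
}}

```text
t: 16.7
tool_pos: [0.5121, 0.0771, 0.3726]
tool_rot: [-2.127, -0.435, -0.069]
contact_force: [-0.6, -0.1, -0.3]
opening: 0.0295
grip_force: 0.0
```

Run:
```python
from carry import *
snap('wrist','w8');snap('side','s8'); p,r,o=pose(); print(p,o['contact_force'],o['opening'])
a=cv2.imread('pics/w8.png');b=cv2.imread('pics/s8.png')[100:310,110:350]
b=cv2.resize(b,(480,420));cv2.imwrite('pics/c8.png',cv2.resize(np.hstack([a,b]),None,fx=.76,fy=.76))
P,d=cloud('w8');Q=(P-seat)@Rk; 
q=Q[(d>0)&(abs(Q[...,0])<.04)&(abs(Q[...,1])<.012)&(abs(Q[...,2])<.02)]; 
for x in(-.035,-.025,-.015,.015,.025,.035): j=q[abs(q[:,0]-x)<.004]; print(x,len(j),j.mean(0).round(4))
q=Q[(d>0)&(abs(Q[...,0])<.07)&(abs(Q[...,1])<.05)&(Q[...,2]>-.125)&(Q[...,2]<-.08)]
for x in(-.04,-.02,0,.02,.04):
    j=q[abs(q[:,0]-x)<.008]; print(x,len(j),[np.percentile(j[(j[:,1]*s>.025)][:,2],95).round(4) if (j[:,1]*s>.025).sum()>5 else None for s in(1,-1)])
```

```text
[0.51216179 0.07703008 0.37264714] [ 0.36436883 -0.35835215  0.34745176] 0.029714569905795594
-0.035 119 [-0.035  -0.0052  0.0021]
-0.025 121 [-0.0249 -0.0047  0.002 ]
-0.015 123 [-0.0151 -0.0045  0.002 ]
0.015 109 [ 0.0148 -0.0036  0.0024]
0.025 107 [ 0.025  -0.0034  0.0024]
0.035 107 [ 0.035  -0.0031  0.0023]
-0.04 362 [np.float64(-0.1003), np.float64(-0.1014)]
-0.02 319 [np.float64(-0.1003), np.float64(-0.1012)]
0 314 [np.float64(-0.0997), np.float64(-0.1013)]
0.02 294 [np.float64(-0.1), np.float64(-0.1011)]
0.04 295 [np.float64(-0.0999), np.float64(-0.1011)]
```

View pics/c8.png

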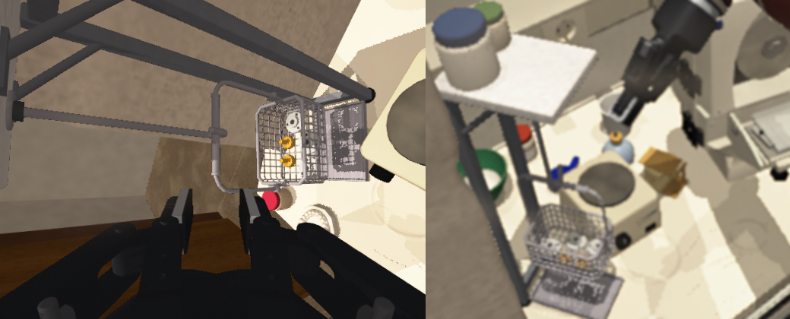

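The basket hangs freely in the hook, level to under 1°, with the screws and plates inside and the gripper clear of it. Handing in.

```bash
python3 -c "
from station import ctrl
print(ctrl.finish_job())"
```

```text
the job is handed in; nothing more can be done
None
```

The job is handed in: the basket hangs by its upright handle in the rack hook, level to about 1°, with all five parts seen in it during the carry and none seen falling; the gripper is clear, the arm touched nothing else that I saw, and it took about 17 s.

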